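# Square a build platform into the corner stop

### The arm

A 7-joint arm with a two-finger parallel gripper is mounted at the origin on the work surface. World frame = base frame: x ahead of the robot, y to its left, z up, the work surface at z = 0. Lengths are in m, angles in rad, forces in N, time in s.
With the tool pointing down it reaches from about 0.4 to 0.875 m from the base axis. Payload 19.3 kg.
Tool frame: the origin (TCP) lies midway between the tips of the shut fingers; the grasp point (between the pads) lies 19 mm behind it; y points along the fingers, z is the direction in which the jaws open and shut, and the axes are right-handed (so a half turn about y gives the same grasp; the last joint's range is limited). The gripper opens to 85 mm and grips with 20 to 120 N. Pads are 22 mm wide; open, the fingers measure 114 mm over their backs; the gripper's body (76 mm by 85 mm) begins 54 mm behind the grasp point. The pads swing forward as they close: fully open they stand 13 mm farther back than shut.
Start: joints at [1.162, 0.521, -0.036, 1.599, 0.021, 1.021, -0.113], TCP at [0.208, -0.589, 0.231] pointing down, gripper open.
Joint ranges: [-2.91, 2.91], [-0.3, 2.13], [-1.5, 1.42], [0.17, 2.43], [-1.26, 4.41], [0.16, 1.93], [-2.52, 2.52]. Speed limits (rad/s): [1.89, 1.89, 2.39, 2.39, 3.01, 3.01, 3.01].

### API

Orientations are given as a unit quaternion [w, x, y, z].
In Python, from bench import telemetry, capture, ctrl gives the robot as it stands.
- The arm moves only by the tool carry_out, never from a script. Its argument "deltas" is a list of rows, each a list of 3 entries, a list of its own where there are three numbers: the shift along the world's x, y, z in mm, then the turn, a rotation vector about the world's x, y, z in rad, then the finger opening in mm, from 0 to 85.4. A call has 1 to 12 rows; each row shifts and turns the commanded pose from where the row before left it; what a row does not reach is not made up. A row lasts 1/12 s, in which the tool goes at most 41.7 mm and 7.16 degrees, less where a joint would pass 70% of its speed; a pose out of reach is approached as far as the arm can. A call is refused whole if a number of a shift passes 41.7 or a number of a turn 0.125, either way. A call with a gripper value outside its range is refused whole. The fingers move at their own pace and stop on an object; "newtons" is the grip in N (left out, the last holds). Time passes only in rows, so rows that do not move let the fingers close. It gives the time, the measured TCP pose, the force and the opening at its end, in the units of the state.
- telemetry.state(): the state, without advancing time (a new reading comes with each control period).
- capture(name): name is "side" or "top"; returns a dict with "color" (400x640x3 uint8, blue, green, red), "z_map" (400x640 float32, m along the optical axis (not along the pixel's ray), 0 where there is no reading), "intrinsics" (3x3 intrinsics, pixels), "k1" (the pictures are not rectified: a ray, as slopes to the right and down, at radius r is drawn at 1 + k1 r^2 times it, then the intrinsics apply), "cam_to_world" (4x4, takes a point from camera to world coordinates). Camera axes: x right, y down, z forward; pixel columns grow to the right and rows downward; lengths in m; the calibration is good to about 2 mm. A picture is of the moment at which its call begins.
- ctrl.finish_job(): hands the job in, once; it reports no verdict.
The state is a dict: "time_s": time; "q": joint angles; "joint_velocities": joint speeds; "effort": joint torques, N m; "position": TCP position; "eef_rot": TCP orientation; "wrist_force": force on the tool from outside, world axes, zero at the start; "ft_torque": the same for the moment, N m; "grip_width": opening from 0.0 (shut) to 1.0 (fully open).
Only numpy, scipy, OpenCV 4.12 (cv2) and the standard library are available. Lean on these libraries where they do the work, as an engineer would, in place of code of your own. Each camera call takes 0.05 s, during which the arm holds its last target.

### The job

Push the loose build platform along the bench with the fingertips, slowly, until it sits flush against both fences of the blue corner stop, inside the green lines, with its long side along the back (longer) fence. Slide it only: do not lift or tip it, do not touch the printed arches on top of it, and leave all the other things on the bench where they are. Finish with the hand clear.

Things in the scene. Friction and masses are not known exactly. Their poses are not given: they have to be found in the camera images.
- platform: Loose build platform to push: black slab with aluminium top, 100 mm (its x) x 130 mm (its y) x 28 mm high, flat upright sides, 0.3-0.65 kg, ordinary sliding friction (2-8 N). Origin: centre of its underside, on the bench; z up. At the start it is turned up to 0.3 rad from the stop's axes and its sides stand about 35-120 mm short of each fence, with nothing between.
- prints: The six small salmon-brown printed dental arches fixed on the platform; they fill the middle 72 x 102 mm of its top and rise 11 mm above it (39 mm above the bench). Origin: centre of the platform's top face. Not to be touched.
- corner_stop: Blue L-shaped stop fixed to the bench: two fences 14 mm thick, 24 mm high. Origin: the inside corner at bench level; z up. Back fence: inner face is the plane x = 0, from the corner 200 mm towards -y. Side fence: inner face is the plane y = 0, from the corner 150 mm towards -x. The platform belongs on the -x, -y side: push it along +x onto the back fence and along +y onto the side fence.
- dock (a point): Where the platform's origin lies when it is home: fixed to the stop, at (-50, -65, 0) mm in the stop's frame, axes as the stop's. Its 130 mm side then lies along the back fence. Green lines on the bench mark the two open edges of this 100 x 130 mm place. A skewed platform can jam on a fence if pushed at its middle; pushing the end that hangs back squares it.
- model_cream: Bystander, loose, to be left where it is: cream dental model: 44 x 50 x 12 mm base with a raised tooth arch, 24 mm tall. Origin: centre of its underside.
- model_grey: Bystander, loose, to be left where it is: grey dental model: 44 x 50 x 12 mm base with a raised tooth arch, 24 mm tall. Origin: centre of its underside.
- jar: Bystander, loose, to be left where it is: small blue jar with a white lid, 48 mm across, 55 mm tall. Origin: centre of its underside.
- resin_bottle: Bystander, loose, to be left where it is: amber resin bottle with a black cap, 64 mm across, 150 mm tall. Origin: centre of its underside.
- wash_cup: Bystander, loose, to be left where it is: white open cup, 70 mm across the rim, 70 mm tall. Origin: centre of its underside.
- scraper: Bystander, loose, to be left where it is: orange-handled spatula, 180 mm long, lying flat. Origin: on its long axis where handle meets blade shank, about mid-length, at bench level.
There are look-alikes about, which are no part of the job. There is more than one size of the platform; the one meant has the size given above.

How it is judged:
At the end, for the whole second after the job is handed in: The platform rests flat on the bench with its centre within 4 mm, along each fence, of where it lies when touching both fences, squared to the fences within 0.04 rad and at rest; no bystander is more than 20 mm from its start (x of platform in the frame of corner_stop between -0.054 and -0.046 m and y of platform in the frame of corner_stop between -0.069 and -0.061 m and angle between the x axis of platform and the x axis of corner_stop, either way round below 0.04 rad and height (world z) of platform below 0.004 m and angle between platform's own z axis and vertical below 0.03 rad and linear speed of platform below 0.01 m/s and distance of each of model_cream, model_grey, jar, resin_bottle, wash_cup, scraper from where it was at the start of the episode below 0.02 m).
It fails at once if the platform is lifted (more than 8 mm) or tipped (more than 0.1 rad) (height (world z) of platform above 0.008 m or angle between platform's own z axis and vertical above 0.1 rad).
It fails at once if the printed arches are touched (more than 0.5 N) (contact force between anything else and prints above 0.5 N).
It fails at once if the platform is shoved faster than 0.3 m/s (linear speed of platform above 0.3 m/s).
It fails at once if a bystander is moved more than 20 mm (distance of any of model_cream, model_grey, jar, resin_bottle, wash_cup, scraper from where it was at the start of the episode above 0.02 m).
It also fails if it takes over 53 s, if anything falls off the work surface, if the arm or the gripper's body presses on something with over 40 N, if the wrist force passes 120 N, or if a joint passes its speed limit or range.

## Working session

There is one attempt and no reset: what is moved stays moved. The work goes in short steps, Python scripts to look and compute and a tool call to move; the robot and the scene stay as the last step left them, time stands still between calls to the robot, and variables do not carry over. Pictures are saved under pics/ and viewed, and the job is handed in when it is done.

Besides the shell and the picture viewer there is one more tool, called after "Call:" as name(argument=value, ...), one argument or row to a line, values as JSON. carry_out: Moves the arm, as the interface text tells. Its arguments: {"type":"object","properties":{"deltas":{"type":"array","items":{"type":"array"}},"newtons":{"type":"number"}},"required":["deltas"]}

```bash
mkdir -p pics; ls
cat > h.py <<'E'
import numpy as np, cv2
from bench import telemetry, capture, ctrl
def snap(n,f):
    c=capture(n); cv2.imwrite(f'pics/{f}.png',c['color']); np.savez(f'{f}.npz',**c); return c
def ray(c,uv):
    K=c['intrinsics'];k=float(c['k1'])
    d=(np.atleast_2d(uv).astype(float)-[K[0,2],K[1,2]])/[K[0,0],K[1,1]]
    s=d.copy()
    for _ in range(20): s=d/(1+k*(s**2).sum(1,keepdims=True))
    return np.c_[s,np.ones(len(s))]
def onz(c,uv,z):
    T=c['cam_to_world'];r=ray(c,uv)@T[:3,:3].T;o=T[:3,3]
    return o+r*((z-o[2])/r[:,2])[:,None]
def world(c,uv):
    uv=np.atleast_2d(uv).astype(int);T=c['cam_to_world'];z=c['z_map'][uv[:,1],uv[:,0]]
    return (ray(c,uv)*z[:,None])@T[:3,:3].T+T[:3,3]
def proj(c,P):
    T=c['cam_to_world'];p=(np.atleast_2d(P)-T[:3,3])@T[:3,:3];s=p[:,:2]/p[:,2:]
    s=s*(1+float(c['k1'])*(s**2).sum(1,keepdims=True));K=c['intrinsics']
    return s*[K[0,0],K[1,1]]+[K[0,2],K[1,2]]
E
python3 - <<'E'
from h import *
s=telemetry.state();print(s)
for n in('top','side'):
    c=snap(n,n+'0');print(n,c['intrinsics'],c['k1'],c['cam_to_world'])
E
```

```text
pics
{'time_s': 0.0, 'q': array([ 1.16181471,  0.52200671, -0.03631578,  1.59999812,  0.02120883,
        1.02108493, -0.11279843]), 'joint_velocities': array([-4.05272971e-04, -1.64141954e-03,  8.98278140e-05, -4.47846785e-05,
       -1.07641102e-03, -1.07340482e-03,  1.45142991e-03]), 'effort': array([ 7.88276111e-07, -9.27101541e+01,  1.97987258e+00, -3.69923401e+01,
        1.78462436e-02,  8.28502933e-03, -4.49972322e-05]), 'position': array([ 0.207559  , -0.58917973,  0.23073395]), 'eef_rot': array([ 0.11910237, -0.11929862,  0.69736782, -0.69660648]), 'wrist_force': array([ 0.6686051 ,  0.31385051, -0.80060709]), 'ft_torque': array([ 0.03961442, -0.03521569,  0.03601301]), 'grip_width': 0.9983857668961845}
top [[375.77472275   0.         316.80597338]
 [  0.         375.77472275 202.67483892]
 [  0.           0.           1.        ]] -0.09115880016109941 [[ 0.02847144 -0.99689394  0.07342916  0.48075932]
 [-0.99958322 -0.02804363  0.00685081 -0.0226826 ]
 [-0.00477031 -0.07359361 -0.9972769   0.7936464 ]
 [ 0.          0.          0.          1.        ]]
side [[442.17403971   0.         317.26225093]
 [  0.         442.17403971 195.31387346]
 [  0.           0.           1.        ]] -0.043250247868837126 [[-0.78507324 -0.47440953  0.39824064  0.08554835]
 [-0.61938862  0.60565775 -0.49953621  0.54379112]
 [-0.00421279 -0.63883823 -0.76932956  0.9264612 ]
 [ 0.          0.          0.          1.        ]]
```

```bash
ls -R . | head -30
```

```text
.:
h.py
pics
side0.npz
top0.npz

./pics:
side0.png
top0.png
```

View pics/top0.png

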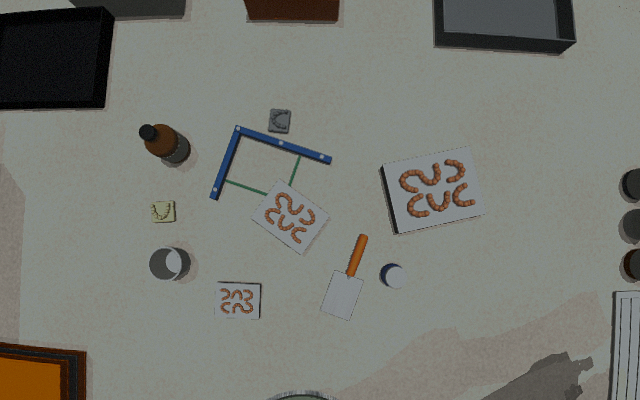

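View pics/side0.png

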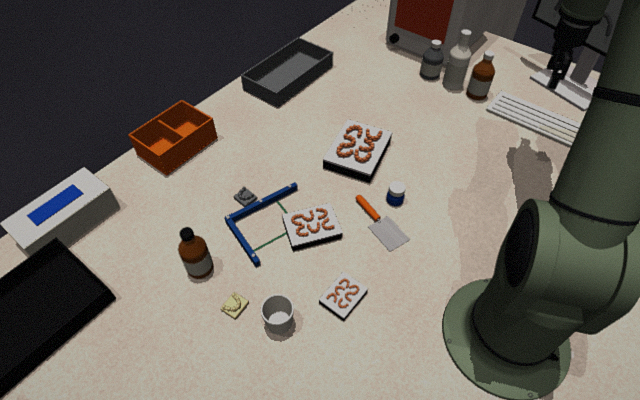

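Run:
```python
from h import *
c=dict(np.load('top0.npz'));im=c['color']
hsv=cv2.cvtColor(im,cv2.COLOR_BGR2HSV)
print([hsv[p[1],p[0]] for p in [(262,215),(100,300),(300,150),(440,220),(270,138),(228,160),(230,286)]])
cr=cv2.resize(im[100:330,180:500],None,fx=2.5,fy=2.5,interpolation=cv2.INTER_CUBIC);cv2.imwrite('pics/crop0.png',cr)
# blue
b=cv2.inRange(hsv,(100,130,60),(125,255,255))
n,l,st,ce=cv2.connectedComponentsWithStats(b)
for i in range(1,n):
    if st[i,4]>40: print('blue',st[i],ce[i])
# table points by depth
for p in [(262,215),(290,250),(433,170),(238,300),(270,138),(220,175),(280,122),(163,212),(393,277),(168,265),(150,132),(356,255)]:
    print(p,world(c,[p]).round(4))
```

```text
[array([ 99,  12, 144], dtype=uint8), array([ 47,  17, 137], dtype=uint8), array([109, 164, 106], dtype=uint8), array([ 99,  13, 141], dtype=uint8), array([108, 182,  98], dtype=uint8), array([108, 180, 102], dtype=uint8), array([105,  14, 144], dtype=uint8)]
blue [210 125 111  74 880] [253.03636364 151.99204545]
blue [322 155   9   8  42] [326.66666667 158.73809524]
(262, 215) [[0.5088 0.094  0.0271]]
(290, 250) [[ 0.4378  0.0363 -0.0009]]
(433, 170) [[ 0.6097 -0.2526  0.0401]]
(238, 300) [[0.3331 0.1386 0.0188]]
(270, 138) [[0.6706 0.0845 0.0221]]
(220, 175) [[0.5897 0.186  0.0226]]
(280, 122) [[0.7088 0.0661 0.0109]]
(163, 212) [[0.5094 0.309  0.0096]]
(393, 277) [[ 0.3933 -0.1713  0.052 ]]
(168, 265) [[0.3975 0.2944 0.0045]]
(150, 132) [[0.6465 0.2835 0.1491]]
(356, 255) [[ 0.4324 -0.101   0.0166]]
```

View pics/crop0.png

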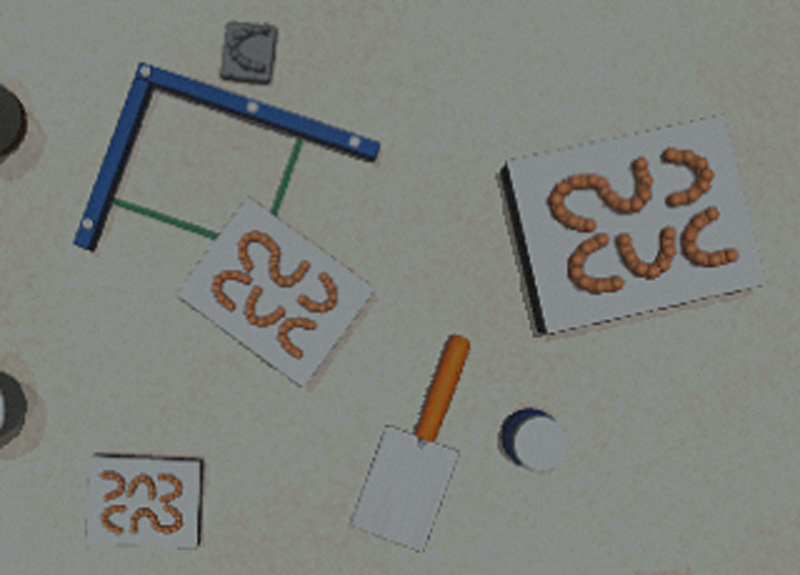

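```bash
cat >> h.py <<'E'
def hmap(c):
    v,u=np.mgrid[0:400,0:640]; uv=np.c_[u.ravel(),v.ravel()]
    T=c['cam_to_world'];P=(ray(c,uv)*c['z_map'].ravel()[:,None])@T[:3,:3].T+T[:3,3]
    return P.reshape(400,640,3)
def whiterect(c,box,z=0.028):
    """top face by colour (bluish-white / salmon) inside box -> world rect at height z"""
    u0,v0,u1,v1=box; hsv=cv2.cvtColor(c['color'],cv2.COLOR_BGR2HSV)
    m=((hsv[...,0]>85)&(hsv[...,0]<125)&(hsv[...,1]<40)&(hsv[...,2]>115)).astype(np.uint8)
    m2=np.zeros_like(m);m2[v0:v1,u0:u1]=m[v0:v1,u0:u1]
    m2=cv2.morphologyEx(m2,cv2.MORPH_OPEN,np.ones((3,3)))
    n,l,st,ce=cv2.connectedComponentsWithStats(m2);i=1+st[1:,4].argmax()
    cs,_=cv2.findContours((l==i).astype(np.uint8),cv2.RETR_EXTERNAL,cv2.CHAIN_APPROX_NONE)
    k=max(cs,key=cv2.contourArea)[:,0]
    P=onz(c,k,z)[:,:2]
    return k,P,cv2.minAreaRect((P*1000).astype(np.float32))
E
python3 - <<'E'
from h import *
c=dict(np.load('top0.npz'))
for b in [(230,165,345,265),(370,135,500,245),(205,270,270,330)]:
    k,P,r=whiterect(c,b);print(r,len(k)); 
    if b[0]==230: bx=cv2.boxPoints(r);print(bx)
H=hmap(c)
print('bench z',np.median(H[200:260,520:600,2]),np.median(H[150:180,250:290,2]))
m=(H[...,2]>.012)&(H[...,0]<.8)&(H[...,0]>.25)&(abs(H[...,1])<.4)
n,l,st,ce=cv2.connectedComponentsWithStats(m.astype(np.uint8))
for i in range(1,n):
    if st[i,4]>30:
        p=H[l==i];print(st[i],p.mean(0).round(3),np.percentile(p[:,2],[50,98]).round(3))
# blue fences
hsv=cv2.cvtColor(c['color'],cv2.COLOR_BGR2HSV)
b=cv2.inRange(hsv,(100,130,60),(125,255,255));b[:,345:]=0;b[:115]=0;b[210:]=0
vs,us=np.nonzero(b);P=H[vs,us]; 
print(np.percentile(P[:,2],[5,50,95]))
P=onz(c,np.c_[us,vs],.024)[:,:2]*1000
# split
back=P[(us>255)];side=P[(vs>142)&(us<240)]
for q in(back,side): print(cv2.fitLine(q.astype(np.float32),cv2.DIST_HUBER,0,.1,.1).ravel(), cv2.minAreaRect(q.astype(np.float32)))
g=cv2.inRange(hsv,(55,70,40),(90,255,255));g[:,345:]=0;g[:140]=0;g[210:]=0
vs,us=np.nonzero(g);P=onz(c,np.c_[us,vs],0)[:,:2]*1000
for q in (P[us<270],P[us>285]):print('green',len(q),cv2.fitLine(q.astype(np.float32),cv2.DIST_HUBER,0,.1,.1).ravel())
E
```

```text
((508.23663330078125, 37.44675827026367), (129.08766174316406, 98.93907165527344), 55.60078048706055) 206
[[430.95386   12.138374]
 [512.5906   -43.757828]
 [585.5194    62.755142]
 [503.8827   118.651344]]
((572.9471435546875, -259.50146484375), (144.68292236328125, 188.10389709472656), 14.024937629699707) 348
((333.04486083984375, 105.68682098388672), (23.251279830932617, 67.40562438964844), 89.89788818359375) 93
bench z -0.0010278425044022987 -0.0010188550741270785
[270 109  18  22 158] [0.712 0.069 0.023] [0.019 0.023]
[ 139  124   50   39 1373] [0.64  0.277 0.097] [0.099 0.15 ]
[ 209  125  123   75 1294] [0.637 0.108 0.027] [0.023 0.026]
[ 381  146  105   88 6495] [ 0.57  -0.251  0.045] [0.04  0.056]
[ 251  179   79   76 3109] [0.508 0.037 0.031] [0.027 0.039]
[150 202  21  18 156] [0.51  0.31  0.024] [0.019 0.023]
[346 234  22  43 373] [ 0.433 -0.102  0.021] [0.017 0.02 ]
[147 246  42  36 868] [0.405 0.282 0.049] [0.052 0.07 ]
[380 264  27  25 494] [ 0.396 -0.172  0.051] [0.053 0.056]
[ 214  282   47   37 1583] [0.334 0.14  0.023] [0.019 0.027]
[0.02070535 0.022832   0.02523598]
[3.0197662e-01 9.5331532e-01 6.5238934e+02 3.8102795e+01] ((651.8794555664062, 36.530738830566406), (166.60992431640625, 12.444207191467285), 72.35328674316406)
[ 9.5522308e-01 -2.9588658e-01  6.0274030e+02  1.8078702e+02] ((600.674072265625, 181.67063903808594), (12.871631622314453, 123.68128967285156), 72.59178161621094)
green 95 [2.9852203e-01 9.5440274e-01 5.6806152e+02 1.3482837e+02]
green 67 [ 9.5218480e-01 -3.0552268e-01  6.0694745e+02  3.2793831e+01]
```

Run:
```python
from h import *
from scipy.spatial.transform import Rotation as R
s=telemetry.state();w,x,y,z=s['eef_rot'];M=R.from_quat([x,y,z,w]).as_matrix();print(M.round(3))
a=np.degrees(np.arctan2(M[1,2],M[0,2]));print('open dir deg',a)
c=dict(np.load('top0.npz'))
im=c['color'].copy()
k,P,r=whiterect(c,(230,165,345,265))
bx=cv2.boxPoints(r)/1000
cn=np.array([.6788,.1482]);ex=np.array([.954,-.300]);ey=np.array([.3,.954])
for q,col in((bx,(0,0,255)),([cn,cn-.2*ey,cn-.2*ey-.1*0*ex],(0,255,255)),([cn,cn-.15*ex],(0,255,255)),([cn,cn-.1*ex,cn-.1*ex-.13*ey,cn-.13*ey],(255,0,255))):
    z=0 if col!=(0,0,255) else .028
    p=proj(c,np.c_[np.array(q),np.full(len(q),z)])
    cv2.polylines(im,[((p)*16).round().astype(np.int32)],True,col,1,cv2.LINE_AA,4)
cr=cv2.resize(im[110:270,195:355],None,fx=3.7,fy=3.7,interpolation=cv2.INTER_NEAREST);cv2.imwrite('pics/chk0.png',cr)
```

```text
[[-0.943 -0.     0.332]
 [-0.332  0.001 -0.943]
 [ 0.    -1.    -0.001]]
open dir deg -70.58932693276141
```

View pics/chk0.png

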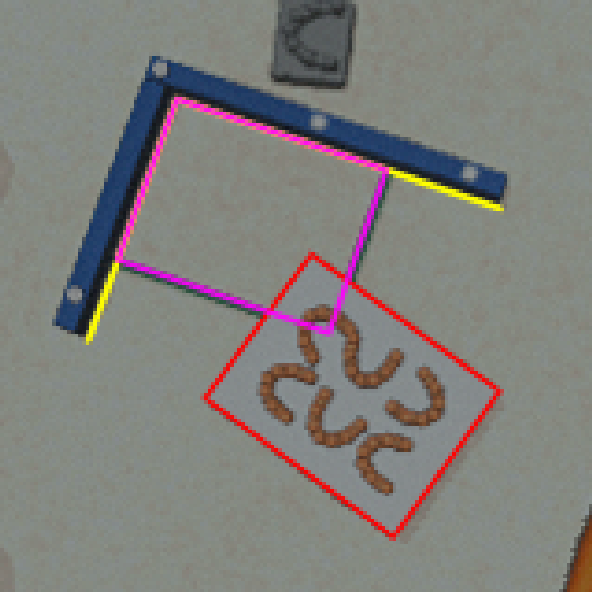

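Three look-alike platforms: (290,216), (433,190) and (238,300). Their measured tops are 129x99 mm, 188x145 mm and about 68 mm. The one at (290,216) is the match. The crop confirms it: the overlay fits its edges, and it sits beside the blue stop, whose inside corner is near (242,137). Moving above its rear long side.

Call:
carry_out(
  deltas=[
    [[24, 24, 0], [0, 0, 0.092], 70],
    [[24, 24, 0], [0, 0, 0.092], 70],
    [[24, 24, 0], [0, 0, 0.092], 70],
    [[24, 24, 0], [0, 0, 0.092], 70],
    [[24, 24, 0], [0, 0, 0.092], 70],
    [[24, 24, 0], [0, 0, 0.092], 70],
    [[24, 24, 0], [0, 0, 0.092], 70],
    [[24, 24, 0], [0, 0, 0.092], 70],
    [[24, 24, 0], [0, 0, 0.092], 70],
    [[24, 24, 0], [0, 0, 0.092], 70],
    [[24, 24, 0], [0, 0, 0.092], 70],
    [[24, 24, 0], [0, 0, 0.092], 70],
  ],
)

```text
time_s: 1.1
position: [0.4965, -0.3001, 0.2312]
eef_rot: [0.468, -0.468, 0.53, -0.53]
wrist_force: [0.7, -0.7, 0.2]
grip_width: 0.817
```

Call:
carry_out(
  deltas=[
    [[-5, 32, 0], [0, 0, 0.092], 70],
    [[-5, 32, 0], [0, 0, 0.092], 70],
    [[-5, 32, 0], [0, 0, 0.092], 70],
    [[-5, 32, 0], [0, 0, 0.092], 70],
    [[-5, 32, 0], [0, 0, 0.092], 70],
    [[-5, 32, 0], [0, 0, 0.092], 70],
    [[-5, 32, 0], [0, 0, 0.092], 70],
    [[-5, 32, 0], [0, 0, 0.092], 70],
    [[-5, 32, 0], [0, 0, 0.092], 70],
    [[-5, 32, 0], [0, 0, 0.092], 70],
    [[-5, 32, 0], [0, 0, 0.092], 70],
    [[-5, 32, 0], [0, 0, 0.092], 70],
  ],
)

```text
time_s: 2.1
position: [0.4351, 0.0838, 0.2313]
eef_rot: [-0.676, 0.677, -0.206, 0.206]
wrist_force: [1.9, 0.5, 0.2]
grip_width: 0.818
```

Call:
carry_out(
  deltas=[
    [[0, 0, -36], [0, 0, 0], 70],
    [[0, 0, -36], [0, 0, 0], 70],
    [[0, 0, -36], [0, 0, 0], 70],
    [[0, 0, -36], [0, 0, 0], 70],
    [[0, 0, -36], [0, 0, 0], 70],
    [[0, 0, -25], [0, 0, 0], 70],
    [[0, 0, -15], [0, 0, 0], 70],
    [[0, 0, -7], [0, 0, 0], 70],
    [[0, 0, 0], [0, 0, 0], 70],
  ],
)

```text
time_s: 2.85
position: [0.4349, 0.0826, 0.0032]
eef_rot: [-0.676, 0.677, -0.208, 0.206]
wrist_force: [-0.8, 0.4, 0.4]
grip_width: 0.819
```

Run:
```python
from h import *
c=snap('top','top1');d=snap('side','side1')
a=cv2.resize(c['color'][110:320,180:400],None,fx=1.9,fy=1.9);b=cv2.resize(d['color'][140:330,200:420],(420,399))
cv2.imwrite('pics/v1.png',np.hstack([cv2.resize(a,(380,399)),b]))
```

```text
(no output)
```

View pics/v1.png

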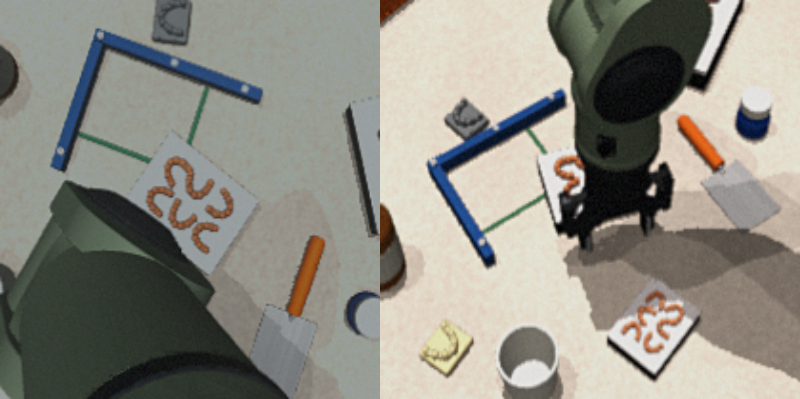

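Call:
carry_out(
  deltas=[
    [[4.1, -2.8, 0], [0, 0, 0], 70],
    [[4.1, -2.8, 0], [0, 0, 0], 70],
    [[4.1, -2.8, 0], [0, 0, 0], 70],
    [[4.1, -2.8, 0], [0, 0, 0], 70],
    [[2.5, -1.7, 0], [0, 0, 0], 70],
    [[2.5, -1.7, 0], [0, 0, 0], 70],
    [[2.5, -1.7, 0], [0, 0, 0], 70],
  ],
)

```text
time_s: 3.53
position: [0.4594, 0.0664, 0.0044]
eef_rot: [0.676, -0.676, 0.207, -0.207]
wrist_force: [-4.9, 4.0, 4.9]
grip_width: 0.821
```

Call:
carry_out(
  deltas=[
    [[4.2, -2.8, 0], [0, 0, 0.02], 70],
    [[4.2, -2.7, 0], [0, 0, 0.02], 70],
    [[4.3, -2.6, 0], [0, 0, 0.02], 70],
    [[4.3, -2.5, 0], [0, 0, 0.02], 70],
    [[4.4, -2.4, 0], [0, 0, 0.02], 70],
    [[4.4, -2.4, 0], [0, 0, 0.02], 70],
    [[4.5, -2.3, 0], [0, 0, 0.02], 70],
    [[4.5, -2.2, 0], [0, 0, 0.02], 70],
    [[4.5, -2.1, 0], [0, 0, 0.02], 70],
    [[4.6, -2.0, 0], [0, 0, 0.02], 70],
  ],
)

```text
time_s: 4.37
position: [0.503, 0.0419, 0.0043]
eef_rot: [-0.693, 0.694, -0.139, 0.138]
wrist_force: [-5.2, 0.8, 5.6]
grip_width: 0.822
```

Run:
```python
from h import *
from scipy.spatial.transform import Rotation as R
s=telemetry.state();w,x,y,z=s['eef_rot'];M=R.from_quat([x,y,z,w]).as_matrix()
p=s['position']*1000;print(p,np.arctan2(M[1,2],M[0,2])%np.pi-np.pi/2,s['wrist_force'],s['ft_torque'],.954*p[0]-.3*p[1],.3*p[0]+.954*p[1])
c=snap('top','top2')
cv2.imwrite('pics/v2.png',cv2.resize(c['color'][100:280,190:390],None,fx=3,fy=3))
```

```text
[502.98668803  41.85822888   4.27083152] -0.39412306880816406 [-5.18741142  0.80253181  5.58321397] [ 0.09398866  1.25913146 -0.14852175] 467.2918317123194 190.82875675793966
```

View pics/v2.png

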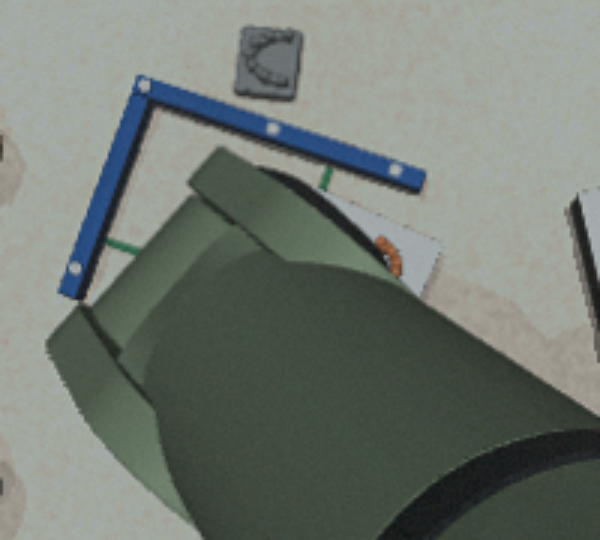

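Call:
carry_out(
  deltas=[
    [[4.6, -1.9, 0], [0, 0, 0.022], 70],
    [[4.7, -1.8, 0], [0, 0, 0.022], 70],
    [[4.7, -1.7, 0], [0, 0, 0.022], 70],
    [[4.7, -1.6, 0], [0, 0, 0.022], 70],
    [[1.9, -0.6, 0], [0, 0, 0], 70],
    [[1.9, -0.6, 0], [0, 0, 0], 70],
  ],
)

```text
time_s: 4.92
position: [0.5257, 0.0339, 0.0042]
eef_rot: [0.699, -0.699, 0.109, -0.108]
wrist_force: [-3.1, 0.7, 1.3]
grip_width: 0.816
```

```bash
cat >> h.py <<'E'
def st():
    from scipy.spatial.transform import Rotation as R
    s=telemetry.state();w,x,y,z=s['eef_rot'];M=R.from_quat([x,y,z,w]).as_matrix()
    p=s['position']*1000;f=s['wrist_force'];S=lambda v:np.round([.954*v[0]-.3*v[1],.3*v[0]+.954*v[1],v[2]],1)
    print(s['time_s'],'pos',p.round(1),'yaw rel',np.round(np.arctan2(M[1,2],M[0,2])%np.pi-np.pi/2+.305,3),'stop pos',S(p),'F',S(f),'T',s['ft_torque'].round(2))
E
python3 -c "
from h import *
st()"
```

```text
4.9167 pos [525.7  33.9   4.2] yaw rel -0.003 stop pos [491.4 190.1   4.2] F [-3.1 -0.3  1.3] T [0.16 0.83 0.01]
```

Call:
carry_out(
  deltas=[
    [[1.4, -0.45, 0], [0, 0, 0], 70],
    [[1.4, -0.45, 0], [0, 0, 0], 70],
    [[1, -0.3, 0], [0, 0, 0], 70],
    [[0, 0, 0], [0, 0, 0], 70],
  ],
)

```text
time_s: 5.25
position: [0.5272, 0.0334, 0.0041]
eef_rot: [-0.698, 0.699, -0.109, 0.106]
wrist_force: [-20.3, 4.3, 13.6]
grip_width: 0.819
```

```bash
python3 -c "
from h import *
st()"
```

```text
5.25 pos [527.2  33.4   4.1] yaw rel -0.002 stop pos [492.9 190.1   4.1] F [-20.6  -1.9  13.6] T [ 0.85  4.1  -0.06]
```

Call:
carry_out(
  deltas=[
    [[-5, 1.6, 0], [0, 0, 0], 70],
    [[-10, 3, 0], [0, 0, 0], 70],
    [[-15, 5, 0], [0, 0, 0], 70],
    [[0, 0, 35], [0, 0, 0], 45],
    [[0, 0, 40], [0, 0, 0], 45],
    [[0, 0, 40], [0, 0, 0], 45],
    [[-10, -30, 0], [0, 0, 0], 45],
    [[-10, -40, 0], [0, 0, 0], 45],
    [[-10, -40, 0], [0, 0, 0], 45],
    [[-5, -40, 0], [0, 0, 0], 45],
    [[0, -40, 0], [0, 0, 0], 45],
  ],
)

```text
time_s: 6.17
position: [0.4638, -0.1497, 0.1197]
eef_rot: [-0.698, 0.699, -0.108, 0.108]
wrist_force: [2.3, -0.2, 0.6]
grip_width: 0.524
```

Run:
```python
from h import *
st();print(telemetry.state()['q'].round(2))
c=snap('top','top3')
cv2.imwrite('pics/v3.png',cv2.resize(c['color'][100:300,140:400],None,fx=3,fy=3))
```

```text
6.1667 pos [ 463.8 -149.7  119.7] yaw rel -0.002 stop pos [487.3  -3.7 119.7] F [2.2 0.5 0.6] T [-0.01 -0.03  0.07]
[ 0.75  0.57 -0.74  2.03  0.56  0.76  0.93]
```

View pics/v3.png

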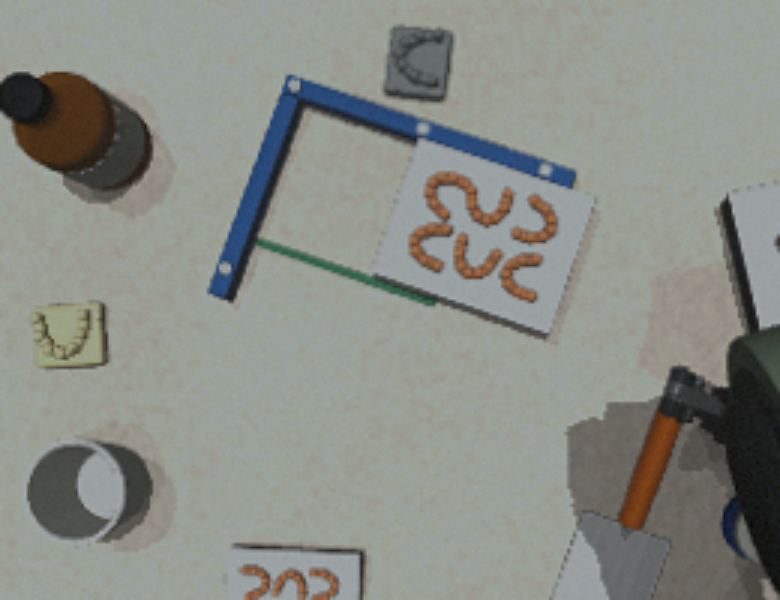

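```bash
cat >> h.py <<'E'
def plat(c,box):
    k,P,r=whiterect(c,box); (cx,cy),(a,b),th=r
    th=np.radians(th) if a>b else np.radians(th+90)   # long-side direction
    th=(th-np.pi/2+np.pi/2)%np.pi-np.pi/2
    print('rect',np.round([cx,cy,a,b],1),'rel long-side',np.round((th-np.pi/2+.305+np.pi/2)%np.pi-np.pi/2,4),'stop centre',np.round([.954*cx-.3*cy,.3*cx+.954*cy],1))
    print('stop-frame box',np.round([np.percentile((P*1000)@e,[0.5,99.5]) for e in([.954,-.3],[.3,.954])],1))
E
python3 - <<'E'
from h import *
plat(dict(np.load('top3.npz')),(255,130,350,220))
E
```

```text
rect [587.5  16.8 129.3  99.1] rel long-side -1.5699 stop centre [555.4 192.3]
stop-frame box [[505.9 605. ]
 [128.2 256.5]]
```

Call:
carry_out(
  deltas=[
    [[7.3, 5.9, 0], [0, 0, -0.121], 45],
    [[7.3, 5.9, 0], [0, 0, -0.121], 45],
    [[7.3, 5.9, 0], [0, 0, -0.121], 45],
    [[7.3, 5.9, 0], [0, 0, -0.121], 45],
    [[7.3, 5.9, 0], [0, 0, -0.121], 45],
    [[7.3, 5.9, 0], [0, 0, -0.121], 45],
    [[7.3, 5.9, 0], [0, 0, -0.121], 45],
    [[7.3, 5.9, 0], [0, 0, -0.121], 45],
    [[7.3, 5.9, 0], [0, 0, -0.121], 45],
    [[7.3, 5.9, 0], [0, 0, -0.121], 45],
    [[7.3, 5.9, 0], [0, 0, -0.121], 45],
    [[7.3, 5.9, 0], [0, 0, -0.121], 45],
  ],
)

```text
time_s: 7.22
position: [0.5531, -0.0762, 0.1195]
eef_rot: [-0.449, 0.449, -0.546, 0.546]
wrist_force: [0.3, -0.3, -0.5]
grip_width: 0.528
```

Call:
carry_out(
  deltas=[
    [[0, 0, 0], [0, 0, -0.117], 45],
    [[0, 0, 0], [0, 0, 0], 45],
  ],
)

```text
time_s: 7.38
position: [0.553, -0.0759, 0.1195]
eef_rot: [-0.417, 0.416, -0.571, 0.572]
wrist_force: [0.2, -0.4, 0.2]
grip_width: 0.528
```

Run:
```python
from h import *
st();s=telemetry.state();print(s['q'].round(2),s['grip_width'])
c=snap('side','side4')
cv2.imwrite('pics/v4.png',cv2.resize(c['color'][120:300,180:440],None,fx=3,fy=3))
```

```text
7.3833 pos [553.  -75.9 119.5] yaw rel 1.565 stop pos [550.3  93.5 119.5] F [ 0.3 -0.3  0.2] T [0.   0.02 0.03]
[ 0.27  0.58 -0.33  1.86  0.27  0.74 -0.52] 0.5283776268845084
```

View pics/v4.png

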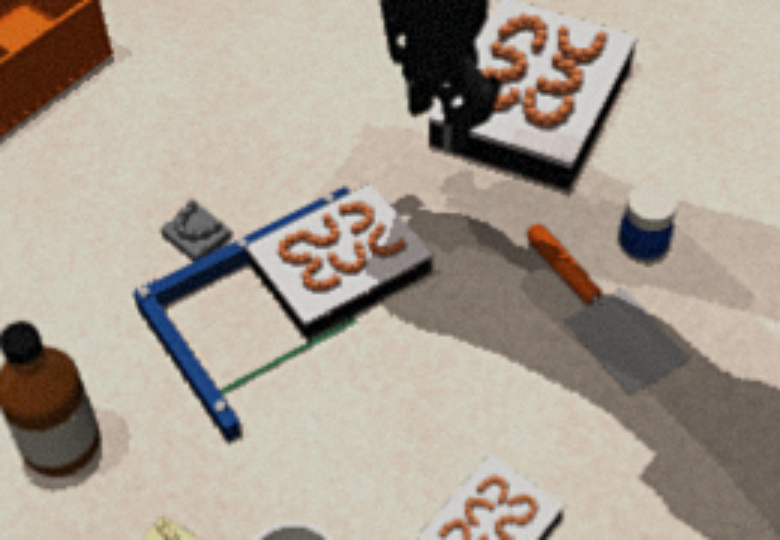

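Call:
carry_out(
  deltas=[
    [[0, 0, -35], [0, 0, 0.006], 45],
    [[0, 0, -35], [0, 0, 0], 45],
    [[0, 0, -25], [0, 0, 0], 45],
    [[0, 0, -12], [0, 0, 0], 45],
    [[0, 0, -5], [0, 0, 0], 45],
    [[0, 0, 0], [0, 0, 0], 45],
  ],
)

```text
time_s: 7.93
position: [0.5522, -0.0767, 0.007]
eef_rot: [0.42, -0.421, 0.569, -0.568]
wrist_force: [0.3, -0.2, 0.5]
grip_width: 0.527
```

Call:
carry_out(
  deltas=[
    [[1.5, 4.8, 0], [0, 0, 0], 45],
    [[1.5, 4.8, 0], [0, 0, 0], 45],
    [[1.5, 4.8, 0], [0, 0, 0], 45],
    [[0.9, 2.9, 0], [0, 0, 0], 45],
    [[0.9, 2.9, 0], [0, 0, 0], 45],
    [[0.9, 2.9, 0], [0, 0, 0], 45],
  ],
)

```text
time_s: 8.43
position: [0.5599, -0.0533, 0.0076]
eef_rot: [-0.42, 0.42, -0.569, 0.569]
wrist_force: [0.3, 0.8, -0.2]
grip_width: 0.526
```

```bash
python3 -c "
from h import *
st()"
```

```text
8.4333 pos [559.9 -53.3   7.6] yaw rel 1.577 stop pos [550.1 117.1   7.6] F [ 0.1  0.9 -0.2] T [-0.02  0.01  0.  ]
```

Call:
carry_out(
  deltas=[
    [[0.9, 2.9, 0], [0, 0, -0.006], 45],
    [[0.9, 2.9, 0], [0, 0, 0], 45],
    [[1.5, 4.8, 0], [0, 0, 0], 45],
    [[1.5, 4.8, 0], [0, 0, 0], 45],
    [[1.5, 4.8, 0], [0, 0, 0], 45],
    [[1.5, 4.8, 0], [0, 0, 0], 45],
  ],
)

```text
time_s: 8.93
position: [0.5673, -0.0295, 0.0074]
eef_rot: [-0.417, 0.418, -0.57, 0.571]
wrist_force: [-2.2, -6.3, 3.7]
grip_width: 0.527
```

```bash
python3 -c "
from h import *
st()
c=snap('side','side5')
cv2.imwrite('pics/v5.png',cv2.resize(c['color'][120:300,180:440],None,fx=3,fy=3))"
```

```text
8.9333 pos [567.3 -29.5   7.4] yaw rel 1.57 stop pos [550.  142.1   7.4] F [-0.2 -6.7  3.7] T [-1.13  0.35 -0.05]
```

View pics/v5.png

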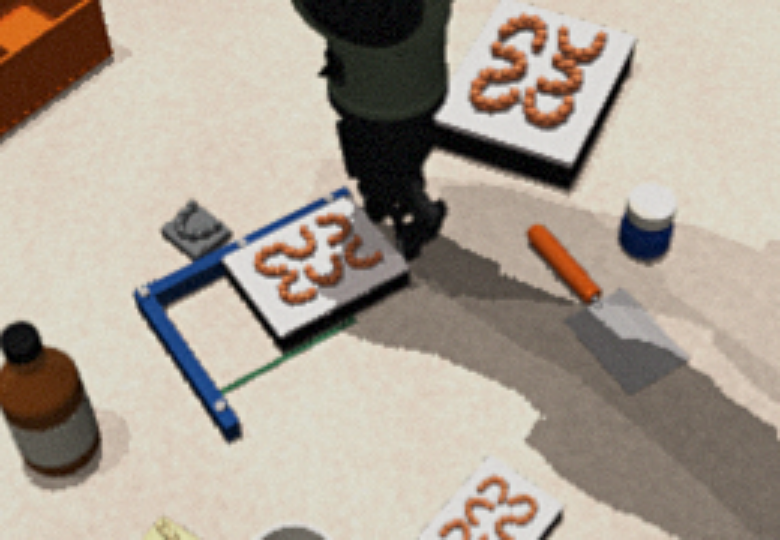

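The side view shows the platform sliding square along the back fence, with the fingers behind its short side at about (410,235). Continuing.

Call:
carry_out(
  deltas=[
    [[1.5, 4.8, 0], [0, 0, 0], 45],
    [[1.5, 4.8, 0], [0, 0, 0], 45],
    [[1.5, 4.8, 0], [0, 0, 0], 45],
    [[1.5, 4.8, 0], [0, 0, 0], 45],
    [[1.5, 4.8, 0], [0, 0, 0], 45],
    [[1.5, 4.8, 0], [0, 0, 0], 45],
    [[1.5, 4.8, 0], [0, 0, 0], 45],
    [[1.5, 4.8, 0], [0, 0, 0], 45],
    [[1.5, 4.8, 0], [0, 0, 0], 45],
    [[1.5, 4.8, 0], [0, 0, 0], 45],
  ],
)

```text
time_s: 9.82
position: [0.5823, 0.0185, 0.0073]
eef_rot: [-0.418, 0.418, -0.57, 0.571]
wrist_force: [-0.8, -6.7, 4.4]
grip_width: 0.53
```

Call:
carry_out(
  deltas=[
    [[0.6, 1.9, 0], [0, 0, 0], 45],
    [[0.6, 1.9, 0], [0, 0, 0], 45],
    [[0.6, 1.9, 0], [0, 0, 0], 45],
    [[0.5, 1.4, 0], [0, 0, 0], 45],
  ],
)

```text
time_s: 10.15
position: [0.5845, 0.0256, 0.0073]
eef_rot: [-0.418, 0.418, -0.57, 0.57]
wrist_force: [-1.9, -5.6, 5.2]
grip_width: 0.527
```

```bash
python3 -c "
from h import *
st()"
```

```text
10.15 pos [584.5  25.6   7.3] yaw rel 1.57 stop pos [549.9 199.8   7.3] F [-0.2 -5.9  5.2] T [-1.22  0.43  0.04]
```

Call:
carry_out(
  deltas=[
    [[0.5, 1.4, 0], [0, 0, 0], 45],
    [[0.5, 1.4, 0], [0, 0, 0], 45],
    [[0.3, 1, 0], [0, 0, 0], 45],
  ],
)

```text
time_s: 10.4
position: [0.5858, 0.0294, 0.0073]
eef_rot: [-0.418, 0.418, -0.57, 0.57]
wrist_force: [-0.6, -6.1, 5.9]
grip_width: 0.527
```

```bash
python3 -c "
from h import *
st()"
```

```text
10.4 pos [585.8  29.4   7.3] yaw rel 1.57 stop pos [550.1 203.8   7.3] F [ 1.3 -6.   5.9] T [-1.14  0.33 -0.03]
```

Call:
carry_out(
  deltas=[
    [[0.3, 1, 0], [0, 0, 0], 45],
    [[0.3, 1, 0], [0, 0, 0], 45],
    [[0, 0, 0], [0, 0, 0], 45],
  ],
)

```text
time_s: 10.65
position: [0.5865, 0.0316, 0.0073]
eef_rot: [-0.418, 0.418, -0.57, 0.57]
wrist_force: [-0.8, -4.0, 3.1]
grip_width: 0.523
```

```bash
python3 -c "
from h import *
st()"
```

```text
10.65 pos [586.5  31.6   7.3] yaw rel 1.57 stop pos [550.  206.1   7.3] F [ 0.4 -4.1  3.1] T [-0.86  0.21 -0.05]
```

Call:
carry_out(
  deltas=[
    [[0.3, 1, 0], [0, 0, 0], 45],
    [[0.3, 1, 0], [0, 0, 0], 45],
    [[0, 0, 0], [0, 0, 0], 45],
  ],
)

```text
time_s: 10.9
position: [0.5871, 0.0336, 0.0073]
eef_rot: [-0.418, 0.418, -0.57, 0.57]
wrist_force: [-0.8, -4.0, 2.8]
grip_width: 0.531
```

```bash
python3 -c "
from h import *
st()
c=snap('side','side6')
cv2.imwrite('pics/v6.png',cv2.resize(c['color'][150:280,200:370],None,fx=4,fy=4))"
```

```text
10.9 pos [587.1  33.6   7.3] yaw rel 1.57 stop pos [550.  208.2   7.3] F [ 0.4 -4.1  2.8] T [-1.    0.1  -0.05]
```

View pics/v6.png

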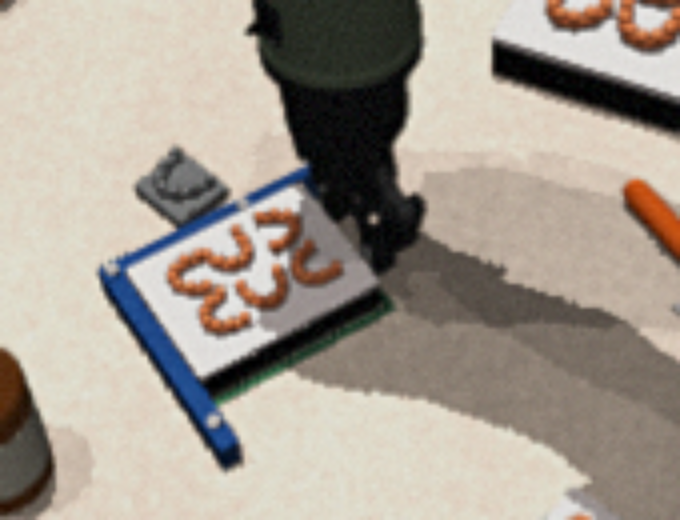

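Call:
carry_out(
  deltas=[
    [[0.3, 1, 0], [0, 0, 0], 45],
    [[0.3, 1, 0], [0, 0, 0], 45],
    [[0, 0, 0], [0, 0, 0], 45],
  ],
)

```text
time_s: 11.2
position: [0.5871, 0.0337, 0.0073]
eef_rot: [-0.417, 0.419, -0.57, 0.571]
wrist_force: [-4.7, -14.6, 8.1]
grip_width: 0.527
```

```bash
python3 -c "
from h import *
st()"
```

```text
11.2 pos [587.1  33.7   7.3] yaw rel 1.569 stop pos [550.  208.3   7.3] F [ -0.1 -15.4   8.1] T [-2.87  0.99  0.09]
```

Both fences are reached: the tool stalled and the force rose to 15 N. Backing off to look.

Call:
carry_out(
  deltas=[
    [[-1.5, -4.8, 0], [0, 0, 0], 45],
    [[-3, -9.6, 0], [0, 0, 0], 45],
    [[-4.5, -14.4, 0], [0, 0, 0], 45],
    [[0, 0, 35], [0, 0, 0], 45],
    [[0, 0, 40], [0, 0, 0], 45],
    [[0, 0, 40], [0, 0, 0], 45],
    [[-6, -40, 5], [0, 0, 0], 45],
    [[-8, -40, 5], [0, 0, 0], 45],
    [[-8, -40, 5], [0, 0, 0], 45],
    [[-8, -40, 5], [0, 0, 0], 45],
    [[0, 0, 0], [0, 0, 0], 45],
  ],
)

```text
time_s: 12.12
position: [0.5465, -0.1619, 0.1429]
eef_rot: [-0.415, 0.416, -0.571, 0.573]
wrist_force: [-0.0, -1.0, 0.5]
grip_width: 0.529
```

Run:
```python
from h import *
st()
c=snap('top','top7');d=snap('side','side7')
cv2.imwrite('pics/v7.png',cv2.resize(c['color'][100:300,140:400],None,fx=3,fy=3))
plat(c,(225,110,330,220))
H=hmap(c);H0=hmap(dict(np.load('top0.npz')))
for A,n in((H0,'before'),(H,'after')):
  m=(A[...,2]>.012)&(A[...,0]<.8)&(A[...,0]>.25)&(abs(A[...,1])<.4)
  k,l,s_,ce=cv2.connectedComponentsWithStats(m.astype(np.uint8))
  for i in range(1,k):
    if s_[i,4]>30: print(n,s_[i,4],A[l==i].mean(0).round(3))
```

```text
12.1167 pos [ 546.5 -161.9  142.9] yaw rel 1.561 stop pos [569.9   9.5 142.9] F [ 0.3 -0.9  0.5] T [-0.08  0.05  0.02]
rect [614.2 101.9 128.7  99.5] rel long-side 1.5676 stop centre [555.4 281.5]
stop-frame box [[505.7 605.1]
 [217.3 345.7]]
before 158 [0.712 0.069 0.023]
before 1373 [0.64  0.277 0.097]
before 1294 [0.637 0.108 0.027]
before 6495 [ 0.57  -0.251  0.045]
before 3109 [0.508 0.037 0.031]
before 156 [0.51  0.31  0.024]
before 373 [ 0.433 -0.102  0.021]
before 868 [0.405 0.282 0.049]
before 494 [ 0.396 -0.172  0.051]
before 1583 [0.334 0.14  0.023]
after 56062 [ 0.485 -0.139  0.571]
after 179 [0.714 0.069 0.022]
after 1375 [0.64  0.277 0.097]
after 4138 [0.619 0.102 0.032]
after 170 [0.51  0.307 0.027]
after 373 [ 0.433 -0.103  0.017]
after 867 [0.406 0.281 0.053]
after 490 [ 0.396 -0.173  0.048]
after 1582 [0.334 0.139 0.024]
```

View pics/v7.png

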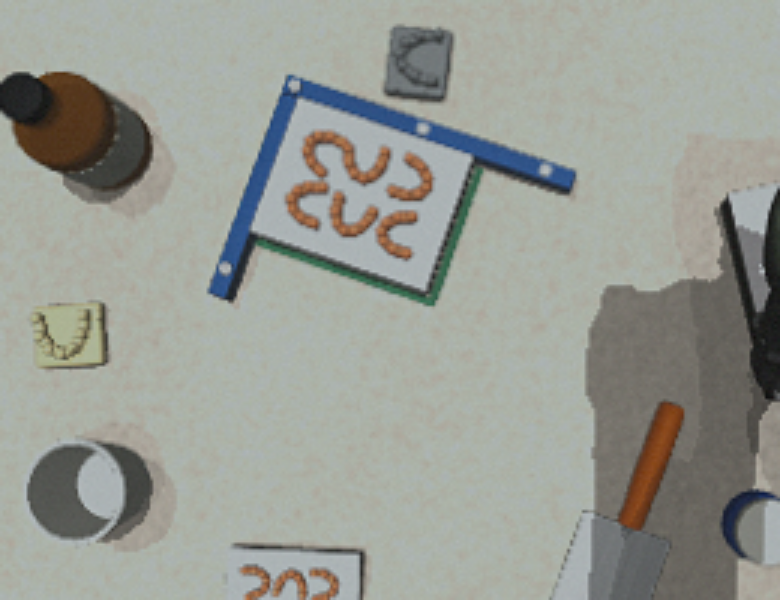

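The picture shows the platform flush against both blue fences, with its corner at about (295,95) and its open edges on the green lines. Nothing else has moved and the hand is clear.

```bash
python3 -c "
from bench import ctrl
print(ctrl.finish_job())"
```

```text
the job is handed in; nothing more can be done
None
```

I pushed the platform home against both fences and handed the job in at about 12 s. No verdict was reported.

- **Pushing:** I used two spread fingertips on its long rear side to square it and slide it onto the back fence, where the force rose to about 20 N. I then pushed on its short side, sliding it along the back fence to the side fence, where it stalled at about 15 N.
- **Fit along the back fence:** The last top picture shows the platform square to the fences within about 0.003 rad. Its position across the back fence is unchanged from when it was first pressed flush there.
- **Disagreement:** My camera estimate of the home centre was about 2 mm from the measured one along each axis: (553, 280) mm against (555.4, 281.5) mm. That is about the calibration error, and I trusted the fence contact.
- **Other checks:** The bystanders measured within about 3 mm of where they started. The hand is clear, about 140 mm above the bench.

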